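# Pull the mist filter panel for inspection

### The arm

A 6-joint arm with a two-finger parallel gripper is mounted at the origin on the work surface. World frame = base frame: x ahead of the robot, y to its left, z up, the work surface at z = 0. Lengths are in m, angles in degrees, forces in N, time in s.
With the tool pointing down it reaches from about 0.25 to 0.725 m from the base axis. Payload 9.7 kg.
Tool frame: the origin (TCP) lies at the very end of the fingers, on their centre line; the grasp point (between the pads) lies 19 mm behind it; y points along the fingers, x is the direction in which the jaws open and shut, and the axes are right-handed (so a half turn about y gives the same grasp; the last joint's range is limited). The gripper opens to 85 mm and grips with 20 to 120 N. Pads are 22 mm wide; open, the fingers measure 114 mm over their backs; the gripper's body (76 mm by 85 mm) begins 54 mm behind the grasp point. The pads swing forward as they close: fully open they stand 13 mm farther back than shut.
Start: joints at [-70.76, 4.979, 10.078, 95.1, 0, 90], TCP at [0.181, -0.519, 0.231] pointing down, gripper open.
Joint ranges: [-179.16, 179.16], [-48.56, 103.87], [-65.8, 70.77], [-126.05, 130.52], [-82.76, 87.17], [-180, 180]. Speed limits (degrees/s): [127.2, 127.2, 147.25, 180, 180, 180].

### API

Orientations are given as [roll, pitch, yaw] about the fixed x, y, z axes, in that order (R = Rz(yaw) Ry(pitch) Rx(roll)).
In Python, from workcell import bot gives the robot as it stands.
- The arm moves only by the shell command python3 -m jog 'ROWS' [FORCE]. ROWS is JSON, a list of rows, each a list of 7 numbers: the closure, from 0 (fully open) to 1 (shut), then the shift along the world's x, y, z in units of 25 mm (1.0 is 25 mm), then the turn, a rotation vector about the world's x, y, z in units of 5 degrees (1.0 is 5 degrees). A call has 1 to 5 rows; each row is the pose to reach, as a shift and turn from the pose commanded when the call began; what a row does not reach only later rows make up. A row lasts 1/10 s, in which the tool goes at most 50 mm and 8.59 degrees, less where a joint would pass 70% of its speed; a pose out of reach is approached as far as the arm can. A call with a gripper value outside its range is refused whole. The fingers move at their own pace and stop on an object; FORCE is the grip in N (left out, the last holds). Time passes only in rows, so rows that repeat a pose let the fingers close. It gives the time, the measured TCP pose, the force and the opening at its end, in the units of the state.
- bot.get_obs(): the state, without advancing time (a new reading comes with each control period).
- bot.camera(name): name is "side" or "top"; returns (picture, depth): 480x640x3 uint8, red, green, blue; 480x640 float32, m along the optical axis (not along the pixel's ray), 0 where there is no reading.
- bot.camera_model(name): a dict with "fx", "fy", "cx", "cy" (pixels), "rvec" (rotation vector, rad) and "tvec" (3), from world to camera coordinates, as OpenCV has them. Camera axes: x right, y down, z forward; pixel columns grow to the right and rows downward; lengths in m; the calibration is good to about 2 mm. A picture is of the moment at which its call begins. camera_model takes no time and is no camera call.
- bot.job_done(): hands the job in, once; it reports no verdict.
Trained networks look in the newest picture that a camera, given by its name, has taken for a name from the list of things; names that differ only in an ending like _2 or _b are one class to them, and where a whole thing is asked for, a point or a joint stands for the part that bears it (a point fixed in the world has none). Each returns a list of dicts, best first, with "conf" (0 to 1); they miss things now and then, are a little off and sometimes report something else, mostly with a low value. They report only what shows in the picture. A call takes as long as a camera call. They do not tell look-alikes from the thing itself.
- bot.regions_of(camera, label): "pixels" (480x640 bool, what is visible of it) and "point" ([row, column] in pixels, amid what is visible of it).
The state is a dict: "time": time; "q": joint angles; "qd": joint speeds; "joint_efforts": joint torques, N m; "ee_pos": TCP position; "tcp_rot": TCP orientation; "wrist_force": force on the tool from outside, world axes, zero at the start; "torque": the same for the moment, N m; "opening": finger opening in m.
Only numpy, scipy, OpenCV 4.12 (cv2) and the standard library are available. Lean on these libraries where they do the work, as an engineer would, in place of code of your own. Each camera call takes 0.05 s, during which the arm holds its last target. There are 200 camera calls.

### The job

The filter panel of the mist filter unit is due for a look. A milled block was left lying on the unit's flap: first set it squarely on top of the pile of its fellows, flush all round and without dropping it, then swing the flap up until it stands upright or further back, and leave it open. Draw the filter panel up out of its slot and finish while still holding it in the gripper: upright, still, its whole lower edge over the drip tray and clear above the tray; leave the pile squared up and the other things on the bench alone.

Things in the scene. Friction and masses are not known exactly. Their poses are not given: they have to be found in the camera images.
- unit: Oil-mist filter unit, fixed: cream housing 220 x 220 x 150 mm high. Origin: centre of its underside; -x is its front (inlet pipe 52 mm across sticks out 34 mm). The flap covers the front 155 mm of its top, a fixed deck the rest. Beneath the flap, open between 4 mm walls, the panel stands in a slot across y, 40 mm in front of the origin; guides at its ends reach 120 mm above the bench.
- flap (a joint): Flap angle, rad: 0 shut (level), 1.57 upright, 1.85 at its stop, leaning back. Steel sheet 155 mm (front edge to hinge) x 220 x 5 mm, 0.3 kg, top face 155 mm above the bench when shut; hinged along its back edge, the front edge swings up and back. Stiff hinge: it stays at whatever angle it is left and takes about 4 to 5 N at the handle to move.
- flap_handle (a point): Middle of the bow handle's bar on the flap. Round steel bar 10 mm thick, 90 mm long along the flap's y, on two posts, free to turn between gripping fingers as the flap swings; bar centre 32 mm above the flap's top face, 133 mm from the hinge line (22 mm behind the flap's front edge). Axes turn with the flap; at angle 0 they are the unit's axes.
- flap_hinge (a point): Middle of the flap's hinge line, which runs along the unit's y, 150 mm above the bench, 45 mm behind the unit's origin. With the flap shut, the handle bar lies 133 mm in front of it and 37 mm above it.
- panel: Filter panel upright in the slot, hidden while the flap is shut: aluminium-framed mesh panel 12 mm thick (x), 150 mm wide (y), 100 mm high (z), about 0.3 kg, pull tab on top. Origin: centre of its lower edge, 20 mm above the bench in the slot. Play in the slot about 2.5 mm each way; it must rise 130 mm to clear the unit's rim.
- panel_tab (a point): Centre of the panel's flat pull tab, 10 mm thick (panel x) x 44 mm wide (panel y) x 26 mm high, standing on the middle of the panel's upper edge; 113 mm above the panel's lower edge; its top is at 126 mm, 4 mm below the closed flap.
- panel_corner_a (a point): One end of the panel's lower edge (its +y end, 75 mm from the middle).
- panel_corner_b (a point): The other end of the panel's lower edge (its -y end).
- block: Milled aluminium flange block lying on the flap behind the handle: 20 mm thick, 84 mm long (x); its middle 48 mm are 56 mm wide (y), the two end lobes 36 mm; 24 mm bore through the middle. About 0.2 kg. Origin: centre of its underside. Looks the same turned half round.
- pile_top: Upper of the two identical blocks already stacked on the bench (its top is 40 mm above the bench), squarely in line with the lower one. Same shape and origin as the block.
- pile_bottom: Lower block of the pile, lying on the bench. Same shape and origin.
- tray: Drip tray on the bench, fixed: open steel tray 230 (x) x 150 (y) x 25 mm high, walls 3 mm. Origin: centre of its underside. Only with the panel's width roughly along the tray's long x direction is the whole lower edge over it.
- holder: Bystander: steel tool holder standing upright, 62 mm across, 110 mm high. Origin: centre of its underside.
- oiler: Bystander: white plastic oil bottle with black cap, 60 mm across, 150 mm high. Origin: centre of its underside.
- wrench: Bystander: steel wrench 170 mm long lying flat behind the unit, roughly along y.
Mind the look-alikes: they are no part of the job. What is shaped like the pile_bottom but green is not meant.

How it is judged (in metres and radians):
On the way, in this order (a step that is already met when the one before it is completed fails the run):
1. the block from the flap lies squarely on top of the pile, let go (horizontal distance between block and pile_top below 0.007 m and angle between the x axis of block and the x axis of pile_top, either way round below 0.12 rad and z of block in the frame of pile_top between 0.017 and 0.023 m and contact force between the fingers and block below 0.1 N and linear speed of block below 0.03 m/s), for 0.2 s.
2. the flap stands open, upright or further back (value of joint flap above 1.4 rad), for 0.2 s.
3. the panel, in the gripper, is drawn right out above the unit's rim (z of panel in the frame of unit above 0.151 m and contact force between the fingers and panel above 1 N), for 0.1 s.
At the end, for the whole second after the job is handed in: Gripper holds the panel still, upright to 11 deg, lower edge within the tray's outline and 30 mm or more above its underside, touching neither tray nor unit; flap open 1.4 rad or more; three blocks in one pile on the bench, each within 7 mm and 7 deg of the one below (contact force between the fingers and panel above 1 N and angle between panel's own z axis and vertical below 0.2 rad and linear speed of panel below 0.03 m/s and z of each of panel_corner_a, panel_corner_b in the frame of tray above 0.03 m and x of panel_corner_a in the frame of tray between -0.115 and 0.115 m and x of panel_corner_b in the frame of tray between -0.115 and 0.115 m and y of panel_corner_a in the frame of tray between -0.075 and 0.075 m and y of panel_corner_b in the frame of tray between -0.075 and 0.075 m and contact force between panel and tray below 0.1 N and contact force between panel and unit below 0.1 N and value of joint flap above 1.4 rad and horizontal distance between block and pile_top below 0.007 m and angle between the x axis of block and the x axis of pile_top, either way round below 0.12 rad and z of block in the frame of pile_top between 0.017 and 0.023 m and horizontal distance between pile_top and pile_bottom below 0.007 m and angle between the x axis of pile_top and the x axis of pile_bottom, either way round below 0.12 rad and angle between pile_bottom's own z axis and vertical below 0.05 rad and height (world z) of pile_bottom below 0.005 m and contact force between the fingers and block below 0.1 N); the arm keeps its last pose, push and grip.
It fails at once if the block was dropped or flung (contact force between the fingers and block below 0.05 N and linear speed of block above 0.7 m/s).
It fails at once if another thing on the bench was disturbed (distance of any of holder, oiler, wrench from where it was at the start of the episode above 0.03 m).
It also fails if it takes over 72 s, if anything falls off the work surface, if the arm or the gripper's body presses on something with over 40 N, if the wrist force passes 120 N, or if a joint passes its speed limit or range.

## Working session

There is one attempt and no reset: what is moved stays moved. The work goes in short steps, Python scripts to look and compute and a shell command to move; the robot and the scene stay as the last step left them, time stands still between calls to the robot, and variables do not carry over. Pictures are saved under pics/ and viewed, about 8 in all and at most 12, crops included, and the job is handed in when it is done.

```bash
mkdir -p pics; ls
cat > h.py <<'E'
from workcell import bot
import numpy as np, cv2
def cam(name):
    rgb,d=bot.camera(name); m=bot.camera_model(name)
    R=cv2.Rodrigues(np.array(m["rvec"],float))[0]; t=np.array(m["tvec"],float).ravel()
    v,u=np.mgrid[0:480,0:640]
    P=np.stack([(u-m["cx"])/m["fx"]*d,(v-m["cy"])/m["fy"]*d,d],-1)
    W=(P-t)@R; W[d<=0]=np.nan
    return rgb,d,W
def save(rgb,n): cv2.imwrite("pics/"+n,cv2.cvtColor(rgb,cv2.COLOR_RGB2BGR))
E
python3 - <<'E'
from h import *
for c in ["top","side"]:
    rgb,d,W=cam(c); save(rgb,c+"0.png")
    for l in ["unit","flap","flap_handle","block","pile_top","tray","holder","oiler","wrench"]:
        for r in bot.regions_of(c,l)[:4]:
            p=W[r["pixels"]]; p=p[~np.isnan(p[:,0])]
            print(c,l,round(r["conf"],2),r["point"],r["pixels"].sum(),np.nanmedian(p,0).round(3),np.percentile(p,98,axis=0).round(3) if len(p) else "",np.percentile(p,2,axis=0).round(3) if len(p) else "")
print(bot.get_obs())
E
```

```text
pics
top unit 0.92 [236.8, 323.0] 7916 [ 0.577 -0.019  0.152] [0.699 0.091 0.185] [ 0.467 -0.121  0.072]
top flap 0.72 [242.4, 322.0] 5395 [ 0.551 -0.022  0.154] [0.64  0.09  0.189] [ 0.482 -0.121  0.148]
top flap_handle 0.71 [239.3, 320.7] 5346 [ 0.55  -0.022  0.154] [0.639 0.09  0.189] [ 0.482 -0.121  0.148]
top block 0.82 [226.9, 313.0] 664 [ 0.594 -0.007  0.173] [0.635 0.022 0.178] [ 0.555 -0.036  0.152]
top block 0.7 [189.5, 410.7] 553 [ 0.7   -0.253  0.1  ] [ 0.731 -0.231  0.151] [ 0.682 -0.283  0.015]
top pile_top 0.95 [263.2, 428.0] 513 [ 0.515 -0.317  0.038] [ 0.552 -0.29   0.044] [ 0.479 -0.346  0.025]
top tray 0.69 [263.5, 184.9] 4938 [0.507 0.343 0.002] [0.619 0.414 0.025] [ 0.397  0.265 -0.005]
top holder 0.69 [182.9, 228.1] 447 [0.72  0.226 0.086] [0.749 0.253 0.11 ] [0.698 0.203 0.043]
top oiler 0.76 [190.3, 411.0] 586 [ 0.7   -0.252  0.099] [ 0.737 -0.23   0.151] [ 0.682 -0.286  0.002]
top wrench 0.87 [169.4, 326.1] 420 [ 0.778 -0.022  0.005] [0.792 0.046 0.011] [ 0.759 -0.1   -0.003]
side unit 0.82 [257.0, 332.7] 9869 [ 0.597 -0.123  0.136] [0.701 0.085 0.159] [ 0.48
[... 891 characters left out ...]
77] [ 0.736 -0.158  0.15 ] [ 0.68  -0.291 -0.001]
{'time': 1.0, 'q': array([-7.07594817e+01,  4.97705386e+00,  1.00766498e+01,  9.50992529e+01,
       -9.89567674e-05,  8.99989927e+01]), 'qd': array([ 0.08851224,  0.04373433, -0.089891  , -0.06193937, -0.04388722,
        0.01366227]), 'joint_efforts': array([-1.97189358e-03, -5.20106041e+01,  4.64869595e+01,  1.71628788e-03,
       -1.69612224e-05, -8.07676059e-06]), 'ee_pos': array([ 0.18123907, -0.51926656,  0.23128784]), 'tcp_rot': array([-9.00000990e+01, -3.43025521e-04, -7.07584744e+01]), 'wrist_force': array([ 0.07646767,  0.13749309, -0.35468017]), 'torque': array([-0.0256042,  0.0342195,  0.0704688]), 'opening': 0.08534335182565009}
```

View pics/top0.png

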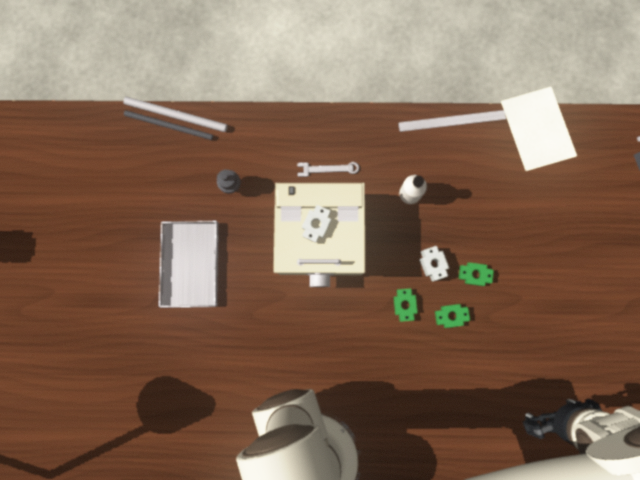

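View pics/side0.png

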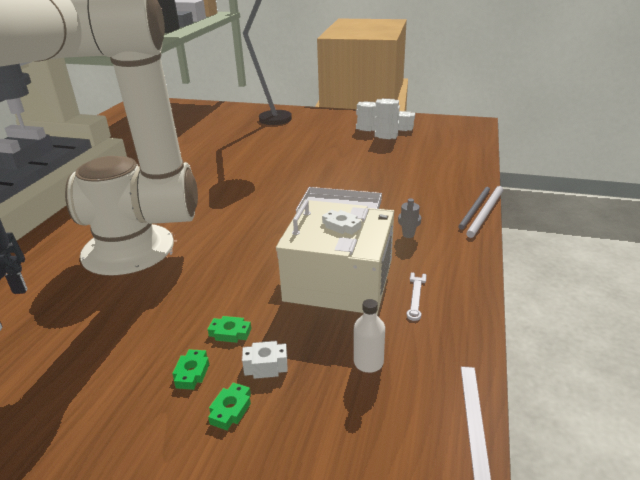

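```bash
cat >> h.py <<'E'
from scipy.optimize import minimize
def blockpts():
    hx,hy=np.mgrid[-42:42.1:1,-28:28.1:1]; m=((np.abs(hx)<=24)|(np.abs(hy)<=18))&(hx**2+hy**2>144)
    return np.c_[hx[m],hy[m]]/1000
POLY=np.array([[-42,-18],[-24,-18],[-24,-28],[24,-28],[24,-18],[42,-18],[42,18],[24,18],[24,28],[-24,28],[-24,18],[-42,18]])/1000
def proj(c,P):
    m=bot.camera_model(c); K=np.array([[m["fx"],0,m["cx"]],[0,m["fy"],m["cy"]],[0,0,1.]])
    return cv2.projectPoints(np.asarray(P,float),np.array(m["rvec"],float),np.array(m["tvec"],float),K,None)[0][:,0]
def fit(c,W,x0,ztop,rad=0.07,tol=0.009):
    """fit block top outline to depth points near ztop in camera c"""
    th=np.linspace(0,2*np.pi,40); circ=np.c_[np.cos(th),np.sin(th)]*.012
    mask=(np.abs(W[...,2]-ztop)<tol)&(np.hypot(W[...,0]-x0[0],W[...,1]-x0[1])<rad)
    S=8; q0=proj(c,[[x0[0],x0[1],ztop]])[0].round().astype(int); h=40
    M=cv2.resize(mask[q0[1]-h:q0[1]+h,q0[0]-h:q0[0]+h].astype(np.float32),None,fx=S,fy=S,interpolation=cv2.INTER_LINEAR)
    def cost(p):
        a=p[2]; R=np.array([[np.cos(a),-np.sin(a)],[np.sin(a),np.cos(a)]])
        im=np.zeros(M.shape,np.float32)
        for q,v in((POLY,1),(circ,0)):
            w=q@R.T+p[:2]; uv=(proj(c,np.c_[w,np.full(len(w),ztop)])-q0+h+.5)*S-.5
            cv2.fillPoly(im,[(uv*16).round().astype(np.int32)],float(v),shift=4)
        return np.abs(im-M).sum()/(M.sum()+im.sum())
    best=min((minimize(cost,[x0[0],x0[1],a],method="Nelder-Mead",options=dict(initial_simplex=[[x0[0],x0[1],a],[x0[0]+.01,x0[1],a],[x0[0],x0[1]+.01,a],[x0[0],x0[1],a+.25]])) for a in np.radians(np.arange(0,180,22.5))),key=lambda r:r.fun)
    return best.x[:2].round(4),round((np.degrees(best.x[2])+90)%180-90,1),round(best.fun,3)
E
python3 - <<'E'
from h import *
for c in ["top","side"]:
    rgb,d,W=cam(c)
    print(c,"block",fit(c,W,[.594,-.012],.175)); print("pile",fit(c,W,[.515,-.318],.04))
    z=W[...,2]
    m=(z>.180)&(z<.2)&(abs(W[...,0]-.5)<.03)&(abs(W[...,1]+.016)<.06)
    p=W[m]; print("bar",len(p),np.nanmedian(p,0).round(4),p.min(0).round(3),p.max(0).round(3),np.degrees(np.polyfit(p[:,1],p[:,0],1)[0]) if len(p)>5 else "")
    for lab,zz,x0,r in(("unit",.152,(.59,-.016),.14),("tray",.025,(.507,.343),.16)):
        m=(abs(z-zz)<.008)&(abs(W[...,0]-x0[0])<r)&(abs(W[...,1]-x0[1])<r)
        print(lab,cv2.minAreaRect(W[m][:,:2].astype(np.float32)))
    m=(z<.1)&(z>.06)&(abs(W[...,0]-.46)<.03)&(abs(W[...,1]+.016)<.05); print("pipe",np.nanmedian(W[m],0),m.sum())
E
```

```text
top block (array([ 0.5966, -0.0085]), np.float64(-23.8), np.float64(0.042))Traceback (most recent call last):
  File "<stdin>", line 4, in <module>
  File "h.py", line 32, in fit
    best=min((minimize(cost,[x0[0],x0[1],a],method="Nelder-Mead",options=dict(initial_simplex=[[x0[0],x0[1],a],[x0[0]+.01,x0[1],a],[x0[0],x0[1]+.01,a],[x0[0],x0[1],a+.25]])) for a in np.radians(np.arange(0,180,22.5))),key=lambda r:r.fun)
  File "h.py", line 32, in <genexpr>
    best=min((minimize(cost,[x0[0],x0[1],a],method="Nelder-Mead",options=dict(initial_simplex=[[x0[0],x0[1],a],[x0[0]+.01,x0[1],a],[x0[0],x0[1]+.01,a],[x0[0],x0[1],a+.25]])) for a in np.radians(np.arange(0,180,22.5))),key=lambda r:r.fun)
              ~~~~~~~~^^^^^^^^^^^^^^^^^^^^^^^^^^^^^^^^^^^^^^^^^^^^^^^^^^^^^^^^^^^^^^^^^^^^^^^^^^^^^^^^^^^^^^^^^^^^^^^^^^^^^^^^^^^^^^^^^^^^^^^^^^^^^^^^^^^^^^^^^^^^^^^^^^^^^^^
    res = _minimize_neldermead(fun, x0, args, callback, bounds=bounds,
                               **options)
    fxr = func(xr)
    fx = function(np.copy(x), *(wrapper_args + args))
  File "h.py", line 29, in cost
    w=q@R.T+p[:2]; uv=(proj(c,np.c_[w,np.full(len(w),ztop)])-q0+h+.5)*S-.5
                       ~~~~^^^^^^^^^^^^^^^^^^^^^^^^^^^^^^^^^
  File "h.py", line 17, in proj
    m=bot.camera_model(c); K=np.array([[m["fx"],0,m["cx"]],[0,m["fy"],m["cy"]],[0,0,1.]])
ValueError: time passes only in moves, steps and waits
```

```bash
sed -i 's/^def proj/import functools\n@functools.cache\ndef model(c): return bot.camera_model(c)\ndef proj/; s/m=bot.camera_model(c); K/m=model(c); K/; s/m=bot.camera_model(name)/m=model(name)/' h.py
cat > s.py <<'E'
from h import *
for c in ["top","side"]:
    rgb,d,W=cam(c)
    print(c,"block",fit(c,W,[.594,-.012],.175)); print("pile",fit(c,W,[.515,-.318],.04))
    z=W[...,2]
    m=(z>.180)&(z<.2)&(abs(W[...,0]-.5)<.03)&(abs(W[...,1]+.016)<.06)
    p=W[m]; print("bar",len(p),np.nanmedian(p,0).round(4),p.min(0).round(3),p.max(0).round(3),np.degrees(np.polyfit(p[:,1],p[:,0],1)[0]) if len(p)>5 else "")
    for lab,zz,x0,r in(("unit",.152,(.59,-.016),.14),("tray",.025,(.507,.343),.16)):
        m=(abs(z-zz)<.008)&(abs(W[...,0]-x0[0])<r)&(abs(W[...,1]-x0[1])<r)
        print(lab,cv2.minAreaRect(W[m][:,:2].astype(np.float32)))
    m=(z<.1)&(z>.06)&(abs(W[...,0]-.46)<.03)&(abs(W[...,1]+.016)<.05); print("pipe",np.nanmedian(W[m],0),m.sum())
E
python3 s.py
```

```text
top block (array([ 0.5966, -0.0085]), np.float64(-23.8), np.float64(0.044))
pile (array([ 0.5161, -0.3185]), np.float64(19.9), np.float64(0.048))
bar 165 [ 0.5047 -0.016   0.1894] [ 0.501 -0.065  0.182] [0.509 0.031 0.198] -0.682559107024657
unit ((0.5914503335952759, -0.015356920659542084), (0.222774475812912, 0.22051697969436646), 0.6963579654693604)
tray ((0.5080438852310181, 0.34021317958831787), (0.22989515960216522, 0.1521221101284027), 1.4435583353042603)
pipe [ 0.46489483 -0.01874594  0.09348328] 258
side block (array([ 0.5947, -0.0184]), np.float64(-23.4), np.float64(0.169))
pile (array([ 0.5141, -0.3253]), np.float64(20.0), np.float64(0.116))
bar 123 [ 0.5028 -0.0263  0.1898] [ 0.497 -0.07   0.181] [0.507 0.03  0.194] -0.03029406907516243
unit ((0.5869967341423035, -0.016732938587665558), (0.22480756044387817, 0.22894473373889923), 0.45715728402137756)
tray ((0.50281822681427, 0.3435075283050537), (0.23262493312358856, 0.1547999233007431), 2.5539612770080566)
pipe [ 0.44524997 -0.04485585  0.07963657] 5
```

```bash
for i in 1; do :; done; python3 -m jog '[[0,1.1,1.36,0.1,0,0,-0.57],[0,2.2,2.72,0.2,0,0,-1.15],[0,3.3,4.08,0.3,0,0,-1.72],[0,4.43,5.44,0.35,0,0,-2.3],[0,5.54,6.81,0.4,0,0,-2.87]]' 40
python3 -m jog '[[0,1.1,1.36,0.1,0,0,-0.57],[0,2.2,2.72,0.2,0,0,-1.15],[0,3.3,4.08,0.3,0,0,-1.72],[0,4.43,5.44,0.35,0,0,-2.3],[0,5.54,6.81,0.4,0,0,-2.87]]'
python3 -m jog '[[0,1.1,1.36,0.1,0,0,-0.57],[0,2.2,2.72,0.2,0,0,-1.15],[0,3.3,4.08,0.2,0,0,-1.72],[0,4.43,5.44,0,0,0,-2.3],[0,5.54,6.81,0,0,0,-2.87]]'
```

```text
time: 1.65
ee_pos: [0.3205, -0.3476, 0.2415]
tcp_rot: [-90.0, -0.0, -85.3]
wrist_force: [0.3, -0.4, -0.2]
opening: 0.0853
time: 2.15
ee_pos: [0.4592, -0.1771, 0.2516]
tcp_rot: [-90.0, -0.0, -99.6]
wrist_force: [0.6, -0.8, -0.6]
opening: 0.0856
time: 2.65
ee_pos: [0.5352, -0.1569, 0.2521]
tcp_rot: [-90.2, 2.9, -107.8]
wrist_force: [-0.6, 0.0, -0.1]
opening: 0.0853
```

```bash
python3 -m jog '[[0,0,0,0,0,0,0],[0,0,0,0,0,0,0]]'; python3 -c "
from h import *
print(bot.get_obs()['q'].round(1))"
```

```text
time: 2.85
ee_pos: [0.5342, -0.1576, 0.2526]
tcp_rot: [-90.2, 2.9, -107.9]
wrist_force: [-0.2, -0.7, 0.2]
opening: 0.0851
[-17.9   6.6  14.2  97.8   2.9 179.9]
```

```bash
cat >> h.py <<'E'
from scipy.spatial.transform import Rotation as Ro
def delta(pos,rpy,frm=None,frot=None):
    o=bot.get_obs(); p=o["ee_pos"] if frm is None else np.array(frm); r=o["tcp_rot"] if frot is None else frot
    d=Ro.from_euler("xyz",rpy,degrees=True)*Ro.from_euler("xyz",r,degrees=True).inv()
    print("shift",((np.array(pos)-p)/.025).round(2),"turn",(d.as_rotvec(degrees=True)/5).round(2))
E
python3 -c "
from h import *
delta([.5966,-.0085,.26],[-90,0,-70])"
```

```text
shift [2.5  5.96 0.29] turn [-0.59 -0.05  7.57]
```

```bash
python3 -m jog '[[0,0.4,1,0.1,-0.12,-0.01,1.5],[0,0.9,2,0.2,-0.24,-0.02,3],[0,1.4,3.2,0.29,-0.35,-0.03,4.5],[0,1.9,4.5,0.29,-0.47,-0.04,6],[0,2.5,5.96,0.29,-0.59,-0.05,7.57]]'
python3 -m jog '[[0,0,0,0,0,0,1.6],[0,0,0,0,0,0,3.2],[0,0,0,0,0,0,4.8],[0,0,0,0,0,0,6.4],[0,0,0,0,0,0,8]]'
python3 -m jog '[[0,0,0,0,0,0,1.6],[0,0,0,0,0,0,3.2],[0,0,0,0,0,0,4.8],[0,0,0,0,0,0,6.4],[0,0,0,0,0,0,8]]'
python3 -m jog '[[0,0,0,0,0,0,1.6],[0,0,0,0,0,0,3.2],[0,0,0,0,0,0,4.8],[0,0,0,0,0,0,6.4],[0,0,0,0,0,0,8]]'
python3 -m jog '[[0,0,0,0,0,0,1.6],[0,0,0,0,0,0,3.2],[0,0,0,0,0,0,3.2],[0,0,0,0,0,0,3.2],[0,0,0,0,0,0,3.2]]'
python3 -c "
from h import *
delta([.5966,-.0085,.157],[-90,0,66.2])"
```

```text
time: 3.35
ee_pos: [0.5971, -0.0066, 0.2608]
tcp_rot: [-89.9, -0.0, -69.6]
wrist_force: [0.1, -0.3, 0.6]
opening: 0.0852
time: 3.85
ee_pos: [0.5968, -0.0074, 0.2604]
tcp_rot: [-90.0, -0.0, -29.6]
wrist_force: [0.3, 0.2, -0.3]
opening: 0.0854
time: 4.35
ee_pos: [0.5968, -0.0076, 0.2604]
tcp_rot: [-90.0, -0.0, 10.4]
wrist_force: [0.2, 0.0, -0.8]
opening: 0.0852
time: 4.85
ee_pos: [0.5968, -0.0075, 0.2605]
tcp_rot: [-90.0, -0.0, 50.4]
wrist_force: [-0.6, -0.7, 0.8]
opening: 0.0856
time: 5.35
ee_pos: [0.597, -0.0076, 0.2602]
tcp_rot: [-90.0, -0.0, 65.9]
wrist_force: [0.4, -0.9, 0.1]
opening: 0.0854
shift [-0.02 -0.04 -4.13] turn [-0.   -0.    0.06]
```

```bash
python3 -m jog '[[0,-0.02,-0.04,-1.2,0,0,0.06],[0,-0.02,-0.04,-2.6,0,0,0.06],[0,-0.02,-0.04,-3.6,0,0,0.06],[0,-0.02,-0.04,-4.0,0,0,0.06],[0,-0.02,-0.04,-4.08,0,0,0.06]]'
python3 -m jog '[[0.2,0,0,0,0,0,0],[0.25,0,0,0,0,0,0],[0.3,0,0,0,0,0,0],[0.6,0,0,0,0,0,0],[0.6,0,0,0,0,0,0]]' 50
python3 -m jog '[[0.6,0,0,0,0,0,0],[0.6,0,0,0,0,0,0]]' 50
```

```text
time: 5.85
ee_pos: [0.5962, -0.0086, 0.1572]
tcp_rot: [-89.9, 0.0, 66.3]
wrist_force: [-0.2, -0.3, -0.6]
opening: 0.0856
time: 6.35
ee_pos: [0.5972, -0.0086, 0.1597]
tcp_rot: [-90.1, -0.1, 66.4]
wrist_force: [-0.3, -0.3, 5.7]
opening: 0.055
time: 6.55
ee_pos: [0.5972, -0.0086, 0.1596]
tcp_rot: [-90.1, -0.1, 66.4]
wrist_force: [-0.5, -1.3, 5.2]
opening: 0.0546
```

```bash
python3 -m jog '[[0.6,0,0,0.2,0,0,0],[0.6,0,0,0.8,0,0,0],[0.6,0,0,1.8,0,0,0],[0.6,0,0,3.0,0,0,0],[0.6,0,0,4,0,0,0]]'
python3 -m jog '[[0.6,0,0,0,0,0,0]]'
python3 - <<'E'
from h import *
o=bot.get_obs(); print(o["ee_pos"].round(4),o["tcp_rot"].round(2),o["wrist_force"].round(1),o["opening"])
rgb,d,W=cam("side"); save(rgb[120:280,230:450].repeat(3,0).repeat(3,1),"g1.png")
E
```

```text
time: 7.05
ee_pos: [0.5965, -0.0086, 0.2596]
tcp_rot: [-90.0, 0.0, 66.4]
wrist_force: [0.9, -0.2, -2.0]
opening: 0.0547
time: 7.15
ee_pos: [0.5975, -0.0086, 0.2618]
tcp_rot: [-90.2, -0.1, 66.4]
wrist_force: [0.8, 0.7, -1.9]
opening: 0.0548
[ 0.5975 -0.0086  0.2618] [-90.23  -0.11  66.4 ] [ 0.8  0.7 -1.9] 0.05483540936680736
```

View pics/g1.png

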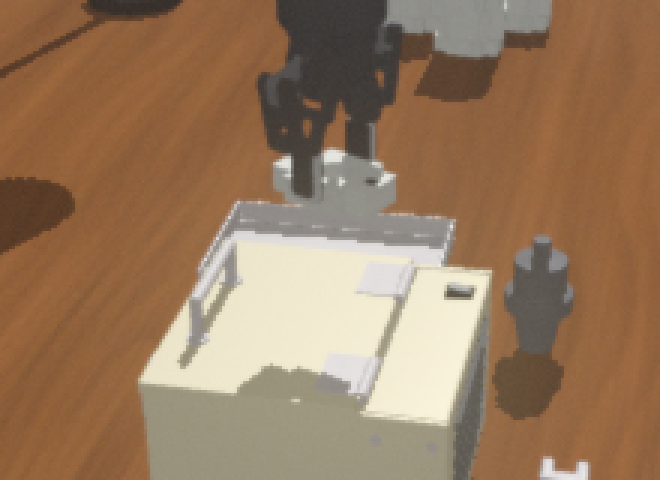

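```bash
python3 -m jog '[[0.6,0,0,0,0,0,0],[0.6,0,0,0,0,0,0]]'
python3 - <<'E'
from h import *
o=bot.get_obs(); print(o["ee_pos"].round(4),o["tcp_rot"].round(2))
delta([.5165,-.3185,.13],[-90,0,109.9])
rgb,d,W=cam("side"); e=o["ee_pos"]
m=(np.hypot(W[...,0]-e[0],W[...,1]-e[1])<.06)&(W[...,2]>.2)&(W[...,2]<.3)&(rgb.min(-1)>110)
print(m.sum(),np.percentile(W[m],[1,5,50,95,99],axis=0).round(4))
E
```

```text
time: 7.4
ee_pos: [0.5962, -0.0086, 0.2563]
tcp_rot: [-89.8, 0.1, 66.4]
wrist_force: [-0.3, 0.7, -2.9]
opening: 0.0546
[ 0.5962 -0.0086  0.2563] [-8.983e+01  6.000e-02  6.640e+01]
shift [ -3.19 -12.39  -5.05] turn [ 0.01 -0.04  8.7 ]
604 [[ 0.5489 -0.0461  0.2505]
 [ 0.5543 -0.0433  0.2528]
 [ 0.6024 -0.0261  0.2686]
 [ 0.6325  0.0132  0.2807]
 [ 0.6362  0.0202  0.2943]]
```

```bash
python3 -m jog '[[0.6,-0.3,-1.1,0,0,0,0.8],[0.6,-0.6,-2.4,0,0,0,1.7],[0.6,-0.95,-3.7,0,0,0,2.6],[0.6,-1.3,-5,0,0,0,3.5],[0.6,-1.6,-6.2,0,0,0,4.35]]'
python3 -m jog '[[0.6,-0.3,-1.3,-0.6,0,0,0.9],[0.6,-0.6,-2.6,-1.5,0,0,1.8],[0.6,-0.95,-3.9,-2.5,0,0,2.7],[0.6,-1.3,-5.2,-3.8,0,0,3.6],[0.6,-1.59,-6.19,-5.05,0,0,4.35]]'
python3 -m jog '[[0.6,0,0,0,0,0,0],[0.6,0,0,0,0,0,0],[0.6,0,0,0,0,0,0],[0.6,0,0,0,0,0,0],[0.6,0,0,0,0,0,0]]'
python3 - <<'E'
from h import *
for i in range(3):
  rgb,d,W=cam("top" if i else "side"); o=bot.get_obs(); print(o["ee_pos"].round(4),o["tcp_rot"].round(2))
  if i==0: save(rgb[300:420,190:350].repeat(4,0).repeat(4,1),"g2.png")
  if i==1: save(rgb[210:310,380:500].repeat(6,0).repeat(6,1),"g3.png")
delta([.5165,-.3185,.048],[-90,0,109.9])
E
```

```text
time: 7.95
ee_pos: [0.5558, -0.1649, 0.2571]
tcp_rot: [-89.9, -0.0, 88.3]
wrist_force: [0.6, 0.1, -3.0]
opening: 0.0547
time: 8.45
ee_pos: [0.5158, -0.3198, 0.1297]
tcp_rot: [-89.9, -0.0, 110.0]
wrist_force: [0.7, -0.2, -2.5]
opening: 0.055
time: 8.95
ee_pos: [0.5177, -0.3179, 0.1329]
tcp_rot: [-90.0, 0.1, 110.0]
wrist_force: [-1.5, 0.4, -1.4]
opening: 0.0543
[ 0.5175 -0.3179  0.1327] [-9.0010e+01  6.0000e-02  1.0995e+02]
[ 0.5174 -0.318   0.1325] [-9.0000e+01  5.0000e-02  1.0994e+02]
[ 0.5173 -0.3181  0.1323] [-8.9990e+01  4.0000e-02  1.0994e+02]
shift [-0.03 -0.02 -3.37] turn [ 0.01  0.   -0.01]
```

View pics/g2.png

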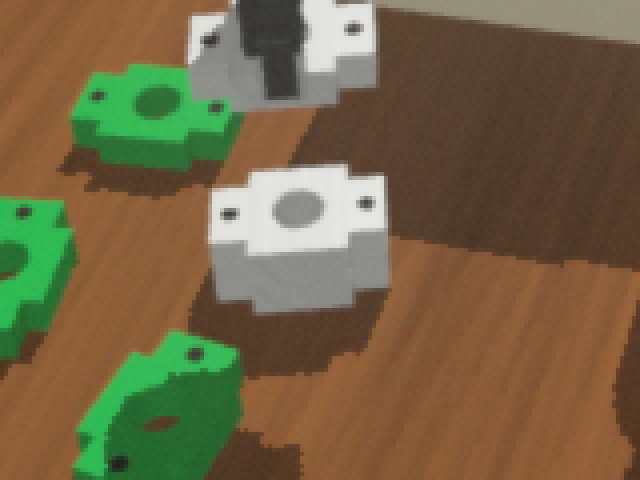

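View pics/g3.png

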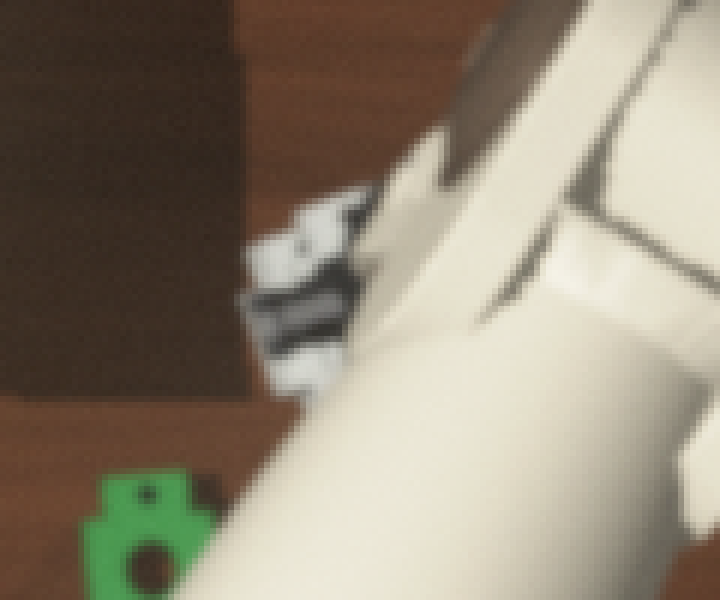

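Run:
```python
from h import *
from scipy.optimize import fsolve
def inv(uv,z,x0): return fsolve(lambda p: proj("side",[[p[0],p[1],z]])[0]-uv,x0)
print("pile",inv(np.array([264.4-.5,352.1-.5]),.04,[.516,-.318]))
for z in(.1443,.1473,.1503): print("held",z,inv(np.array([260.4-.5,308.5-.5]),z,[.516,-.318]))
```

```text
pile [ 0.51192649 -0.32021766]
held 0.1443 [ 0.51172087 -0.31415074]
held 0.1473 [ 0.51329348 -0.31746967]
held 0.1503 [ 0.51486609 -0.3207886 ]
```

```bash
python3 -m jog '[[0.6,-0.04,-0.04,-0.8,0,0,0],[0.6,-0.04,-0.04,-1.7,0,0,0],[0.6,-0.04,-0.04,-2.5,0,0,0],[0.6,-0.04,-0.04,-3.0,0,0,0],[0.6,-0.04,-0.04,-3.28,0,0,0]]'
python3 -m jog '[[0.6,0,0,0,0,0,0],[0.6,0,0,-0.05,0,0,0],[0.6,0,0,-0.1,0,0,0]]'
python3 -m jog '[[0.6,0,0,0,0,0,0],[0.6,0,0,0,0,0,0],[0.6,0,0,0,0,0,0]]'
```

```text
time: 9.6
ee_pos: [0.5156, -0.319, 0.0488]
tcp_rot: [-89.9, -0.1, 109.9]
wrist_force: [-0.3, -0.7, -2.0]
opening: 0.0546
time: 9.9
ee_pos: [0.5165, -0.3197, 0.0484]
tcp_rot: [-90.0, 0.1, 109.9]
wrist_force: [0.8, 0.2, -2.0]
opening: 0.0546
time: 10.2
ee_pos: [0.516, -0.3194, 0.0476]
tcp_rot: [-90.0, 0.0, 109.9]
wrist_force: [1.0, -0.9, -2.3]
opening: 0.0545
```

```bash
python3 -m jog '[[0.6,0,0,-0.03,0,0,0],[0.6,0,0,-0.06,0,0,0],[0.6,0,0,-0.08,0,0,0],[0.6,0,0,-0.08,0,0,0]]'
python3 -m jog '[[0.6,0,0,-0.03,0,0,0],[0.6,0,0,-0.04,0,0,0],[0.6,0,0,-0.04,0,0,0]]'
python3 - <<'E'
from h import *
rgb,d,W=cam("side"); save(rgb[300:420,190:350].repeat(4,0).repeat(4,1),"g4.png")
E
```

```text
time: 10.6
ee_pos: [0.5159, -0.3193, 0.0451]
tcp_rot: [-90.0, -0.0, 109.9]
wrist_force: [-0.3, 0.9, -2.8]
opening: 0.0546
time: 10.9
ee_pos: [0.516, -0.3194, 0.0447]
tcp_rot: [-90.0, 0.0, 109.9]
wrist_force: [-0.6, 0.9, 2.0]
opening: 0.0546
```

View pics/g4.png

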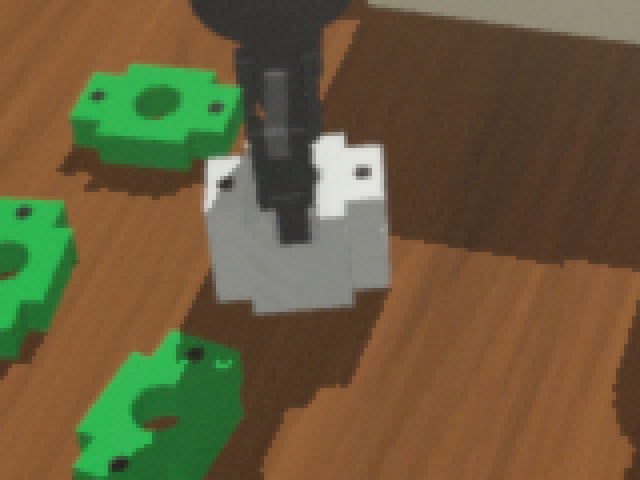

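```bash
python3 -m jog '[[0.3,0,0,-0.02,0,0,0],[0.2,0,0,-0.02,0,0,0],[0,0,0,-0.02,0,0,0],[0,0,0,-0.02,0,0,0],[0,0,0,-0.02,0,0,0]]'
python3 -m jog '[[0,0,0,0.5,0,0,0],[0,0,0,1.5,0,0,0],[0,0,0,3,0,0,0],[0,0,0,4.8,0,0,0],[0,0,0,6.7,0,0,0]]'
python3 - <<'E'
from h import *
delta([.5045,-.016,.215],[-90,0,0.7])
E
```

```text
time: 11.45
ee_pos: [0.516, -0.3194, 0.0438]
tcp_rot: [-90.0, 0.0, 109.9]
wrist_force: [-0.2, -0.1, 0.1]
opening: 0.0857
time: 11.95
ee_pos: [0.5154, -0.3191, 0.2136]
tcp_rot: [-90.0, -0.0, 109.9]
wrist_force: [1.4, -0.8, 0.0]
opening: 0.0852
shift [-0.44 12.12  0.06] turn [-1.000e-02 -1.000e-02 -2.184e+01]
```

```bash
python3 -m jog '[[0,0,0.8,0.3,0,0,-1.4],[0,-0.1,1.6,0.6,0,0,-2.9],[0,-0.1,2.4,0.8,0,0,-4.3],[0,-0.1,3.2,0.8,0,0,-5.8],[0,-0.15,4,0.8,0,0,-7.28]]'
python3 -m jog '[[0,0,0.8,0,0,0,-1.4],[0,-0.1,1.6,0,0,0,-2.9],[0,-0.1,2.4,0,0,0,-4.3],[0,-0.1,3.2,0,0,0,-5.8],[0,-0.15,4,0,0,0,-7.28]]'
python3 -m jog '[[0,0,0.8,0,0,0,-1.4],[0,-0.1,1.6,0,0,0,-2.9],[0,-0.1,2.4,0,0,0,-4.3],[0,-0.1,3.2,0,0,0,-5.8],[0,-0.15,4.1,0,0,0,-7.28]]'
python3 - <<'E'
from h import *
delta([.504,-.016,.175],[-90,0,0.7])
rgb,d,W=cam("top"); print(fit("top",W,[.516,-.318],.06)); save(rgb[120:330,150:500].repeat(2,0).repeat(2,1),"g5.png")
E
```

```text
time: 12.45
ee_pos: [0.5122, -0.2186, 0.2326]
tcp_rot: [-90.0, 0.0, 73.2]
wrist_force: [0.5, -0.2, 0.6]
opening: 0.085
time: 12.95
ee_pos: [0.5083, -0.1185, 0.2324]
tcp_rot: [-90.0, -0.0, 36.8]
wrist_force: [0.7, -0.3, -0.4]
opening: 0.0858
time: 13.45
ee_pos: [0.5046, -0.0162, 0.2324]
tcp_rot: [-90.0, -0.1, 0.4]
wrist_force: [0.8, 0.3, -0.4]
opening: 0.0852
shift [-0.02  0.01 -2.3 ] turn [-0.01  0.01  0.06]
(array([ 0.5163, -0.3181]), np.float64(20.0), np.float64(0.05))
```

View pics/g5.png

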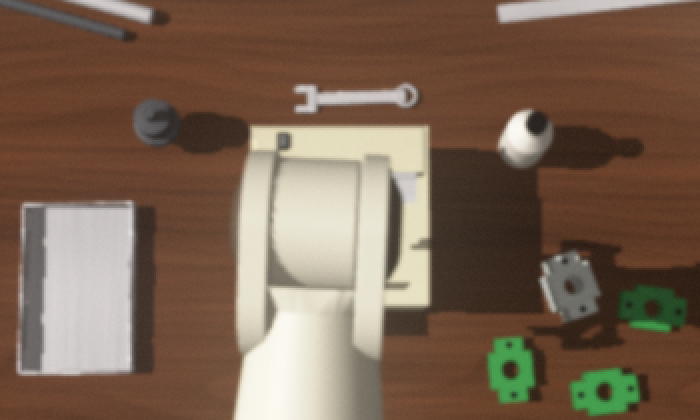

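```bash
python3 -m jog '[[0,-0.02,0,-0.7,0,0,0.06],[0,-0.02,0,-1.4,0,0,0.06],[0,-0.02,0,-2,0,0,0.06],[0,-0.02,0,-2.3,0,0,0.06],[0,-0.02,0,-2.3,0,0,0.06]]' 40
python3 -m jog '[[0.5,0,0,0,0,0,0],[1,0,0,0,0,0,0],[1,0,0,0,0,0,0],[1,0,0,0,0,0,0],[1,0,0,0,0,0,0]]' 40
python3 - <<'E'
from h import *
o=bot.get_obs(); print(o["opening"],o["ee_pos"].round(4),o["wrist_force"].round(1))
a0=np.arctan2(.037,-.133);r=np.hypot(.037,.133)
for t in np.arange(0,1.75,.1): print(round(t,2),(r*np.array([np.cos(a0-t)-np.cos(a0),np.sin(a0-t)-np.sin(a0)])/.025).round(2))
E
```

```text
time: 14.0
ee_pos: [0.5038, -0.0169, 0.1736]
tcp_rot: [-90.0, 0.0, 1.0]
wrist_force: [-0.0, -0.1, 0.3]
opening: 0.0857
time: 14.5
ee_pos: [0.5043, -0.0169, 0.174]
tcp_rot: [-90.0, -0.0, 1.0]
wrist_force: [0.3, 0.4, -0.8]
opening: 0.0125
0.012532017493826582 [ 0.5043 -0.0169  0.174 ] [ 0.3  0.4 -0.8]
0.0 [0. 0.]
0.1 [0.17 0.52]
0.2 [0.4  1.03]
0.3 [0.67 1.51]
0.4 [1.   1.95]
0.5 [1.36 2.37]
0.6 [1.76 2.75]
0.7 [2.2  3.08]
0.8 [2.68 3.37]
0.9 [3.17 3.61]
1.0 [3.69 3.8 ]
1.1 [4.23 3.93]
1.2 [4.77 4.01]
1.3 [5.32 4.04]
1.4 [5.87 4.01]
1.5 [6.42 3.93]
1.6 [6.95 3.79]
1.7 [7.47 3.6 ]
```

```bash
python3 -m jog '[[1,0,0,0,0,0,0],[1,0.06,0,0.26,0,0,0],[1,0.17,0,0.52,0,0,0],[1,0.4,0,1.03,0,0,0]]' 40
```

```text
time: 14.9
ee_pos: [0.5133, -0.0168, 0.1989]
tcp_rot: [-89.9, 0.2, 1.0]
wrist_force: [1.2, 0.3, -7.9]
opening: 0.008
```

```bash
python3 -m jog '[[1,0.27,0,0.48,0,0,0],[1,0.6,0,0.92,0,0,0],[1,0.96,0,1.34,0,0,0],[1,1.36,0,1.72,0,0,0],[1,1.8,0,2.05,0,0,0]]'
python3 -m jog '[[1,0.48,0,0.29,0,0,0],[1,0.97,0,0.53,0,0,0],[1,1.49,0,0.72,0,0,0],[1,2.03,0,0.85,0,0,0],[1,2.57,0,0.93,0,0,0]]'
```

```text
time: 15.4
ee_pos: [0.5574, -0.0164, 0.2526]
tcp_rot: [-89.9, 0.2, 1.0]
wrist_force: [-14.8, 2.2, 9.9]
opening: 0.0083
time: 15.9
ee_pos: [0.6231, -0.016, 0.2767]
tcp_rot: [-89.9, -0.1, 1.0]
wrist_force: [-4.5, 4.3, -5.1]
opening: 0.0082
```

```bash
python3 -m jog '[[1,0.55,0,0.03,0,0,0],[1,1.1,0,0,0,0,0],[1,1.65,0,-0.08,0,0,0],[1,2.18,0,-0.22,0,0,0],[1,2.44,0,-0.31,0,0,0]]'
python3 -m jog '[[1,0,0,0,0,0,0],[1,0,0,0,0,0,0]]'
python3 - <<'E'
from h import *
rgb,d,W=cam("side"); save(rgb[100:320,220:460].repeat(3,0)[:, :].repeat(3,1)[:600],"g6.png")
E
```

```text
time: 16.4
ee_pos: [0.6852, -0.0157, 0.2677]
tcp_rot: [-89.9, -0.1, 1.0]
wrist_force: [-6.6, 2.7, -2.9]
opening: 0.0084
time: 16.6
ee_pos: [0.6854, -0.0158, 0.2675]
tcp_rot: [-89.9, -0.1, 1.1]
wrist_force: [2.9, 4.4, 2.7]
opening: 0.0082
```

View pics/g6.png

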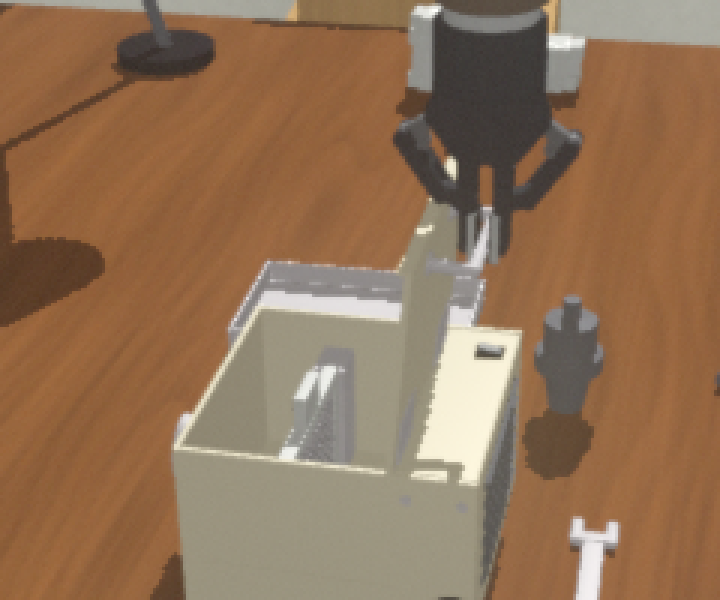

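```bash
python3 -m jog '[[0.78,0,0,0,0,0,0],[0.78,0,0,0,0,0,0],[0.78,0,0,0,0,0,0],[0.78,0,0,0,0,0,0]]'
python3 -m jog '[[0.78,0,0,0.5,0,0,0],[0.78,0,0,1.3,0,0,0],[0.78,0,0,2.3,0,0,0],[0.78,0,0,3.3,0,0,0],[0.78,0,0,4,0,0,0]]'
python3 -m jog '[[0.4,-1.6,0,0,0,0,0],[0,-3.2,0,0,0,0,0],[0,-4.9,0,0,0,0,0],[0,-6.6,0,0,0,0,0],[0,-8.4,0,0,0,0,0]]'
python3 -m jog '[[0,-1.6,0,0,0,0,0],[0,-3.2,0,0,0,0,0],[0,-4.9,0,0,0,0,0],[0,-4.9,0,0,0,0,0]]'
python3 - <<'E'
from h import *
for c in("top","side"):
    rgb,d,W=cam(c); 
    if c=="top": save(rgb[150:320,250:400].repeat(3,0).repeat(3,1),"g7.png")
    z=W[...,2]; m=(z>.19)&(z<.30)&(W[...,0]>.56)&(W[...,0]<.75)&(abs(W[...,1]+.016)<.13)
    q=W[m]; print(c,"flap",m.sum(), np.degrees(np.arctan(np.polyfit(q[:,2],q[:,0],1)[0])) if m.sum()>20 else "",q[:,2].max() if m.sum() else "")
    m=(z>.126)&(z<.152)&(W[...,0]>.50)&(W[...,0]<.61)&(abs(W[...,1]+.016)<.08)
    if m.sum(): print("tab",m.sum(),np.percentile(W[m],[2,50,98],axis=0).round(4))
    m=(z>.108)&(z<.126)&(W[...,0]>.50)&(W[...,0]<.61)&(abs(W[...,1]+.016)<.1)
    if m.sum(): print("edge",m.sum(),np.percentile(W[m],[2,50,98],axis=0).round(4))
    for l in("panel_tab","panel"):
        for r in bot.regions_of(c,l)[:2]: 
            p=W[r["pixels"]];p=p[~np.isnan(p[:,0])]; print(l,r["conf"],r["point"],np.percentile(p,[2,50,98],axis=0).round(4))
E
```

```text
time: 17.05
ee_pos: [0.6844, -0.017, 0.2663]
tcp_rot: [-90.0, 0.0, 1.0]
wrist_force: [0.1, 0.6, -0.3]
opening: 0.0187
time: 17.55
ee_pos: [0.6821, -0.0169, 0.3662]
tcp_rot: [-90.0, -0.1, 1.0]
wrist_force: [58.8, -1.1, 30.4]
opening: 0.0188
time: 18.05
ee_pos: [0.4852, -0.0169, 0.3645]
tcp_rot: [-90.0, -0.1, 1.0]
wrist_force: [0.2, 0.7, 1.7]
opening: 0.0853
time: 18.45
ee_pos: [0.3608, -0.0168, 0.3674]
tcp_rot: [-90.0, -0.3, 1.0]
wrist_force: [0.4, -0.8, 1.0]
opening: 0.0855
top flap 1433 18.256293490724698 0.2989766562770046
tab 87 [[ 0.5478 -0.0359  0.1313]
 [ 0.5521 -0.0161  0.1429]
 [ 0.5577  0.0059  0.1486]]
edge 456 [[ 0.54   -0.1153  0.1111]
 [ 0.5523 -0.0268  0.1183]
 [ 0.5663  0.0822  0.1229]]
panel_tab 0.85 [244.1, 317.7] [[ 0.5464 -0.0831  0.0279]
 [ 0.5488 -0.0162  0.1167]
 [ 0.5583  0.0535  0.1459]]
panel 0.85 [246.0, 319.3] [[ 0.5464 -0.084   0.0208]
 [ 0.5489 -0.0153  0.1166]
 [ 0.575   0.0544  0.1458]]
side flap 927 13.474661774762804 0.2998028104137431
tab 102 [[ 0.5446 -0.0408  0.1269]
 [ 0.5515 -0.0247  0.1417]
 [ 0.5541  0.0043  0.1474]]
edge 259 [[ 0.5369 -0.0753  0.1094]
 [ 0.5522  0.0248  0.1187]
 [ 0.5604  0.0823  0.1239]]
panel_tab 0.92 [241.7, 326.3] [[ 0.5431 -0.0741  0.038 ]
 [ 0.5527 -0.0058  0.116 ]
 [ 0.5553  0.0568  0.1469]]
panel_tab 0.56 [217.3, 409.2] [[0.6957 0.2009 0.001 ]
 [0.7236 0.2156 0.0593]
 [0.7494 0.2501 0.1085]]
panel 0.72 [241.7, 326.1] [[ 0.5438 -0.0718  0.0407]
 [ 0.5527 -0.0052  0.1155]
 [ 0.5551  0.0574  0.1466]]
panel 0.66 [372.8, 263.6] [[ 4.803e-01 -3.546e-01 -4.000e-04]
 [ 5.234e-01 -3.454e-01  1.010e-02]
 [ 5.558e-01 -3.224e-01  1.880e-02]]
```

View pics/g7.png

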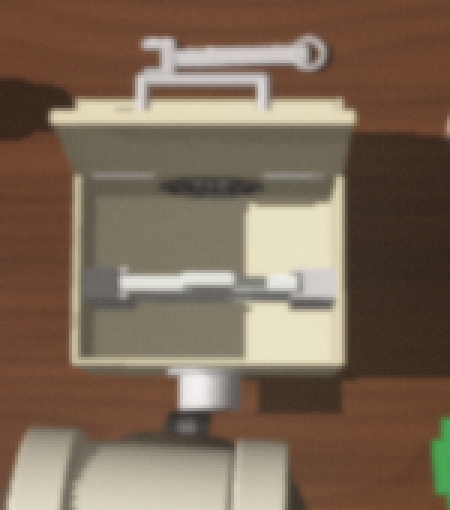

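```bash
python3 -m jog '[[0,1.5,0,-0.4,0,0,0],[0,3,0,-0.8,0,0,0],[0,4.6,0,-1.6,0,0,0],[0,6.2,0,-2.4,0,0,0],[0,7.6,0,-3.2,0,0,0]]' 50
python3 -m jog '[[0,0,0,-1,0,0,0],[0,0,0,-2,0,0,0],[0,0,0,-3,0,0,0],[0,0,0,-3,0,0,0],[0,0,0,-3,0,0,0]]'
python3 - <<'E'
from h import *
delta([.5515,-.0155,.124],[-90,0,0.7])
E
```

```text
time: 19.25
ee_pos: [0.5574, -0.0168, 0.2827]
tcp_rot: [-90.0, 0.0, 1.0]
wrist_force: [0.1, 0.6, 0.5]
opening: 0.0853
time: 19.75
ee_pos: [0.5551, -0.0168, 0.2099]
tcp_rot: [-90.0, 0.0, 1.0]
wrist_force: [0.7, 0.5, 0.8]
opening: 0.0854
shift [-0.14  0.05 -3.43] turn [-0.01 -0.   -0.06]
```

```bash
python3 -m jog '[[0,-0.14,0.05,-0.8,0,0,-0.06],[0,-0.14,0.05,-1.8,0,0,-0.06],[0,-0.14,0.05,-2.7,0,0,-0.06],[0,-0.14,0.05,-3.2,0,0,-0.06],[0,-0.14,0.05,-3.4,0,0,-0.06]]'
python3 -m jog '[[0.3,0,0,0,0,0,0],[0.6,0,0,0,0,0,0],[0.8,0,0,0,0,0,0],[1,0,0,0,0,0,0],[1,0,0,0,0,0,0]]' 60
python3 -m jog '[[1,0,0,0,0,0,0],[1,0,0,0,0,0,0],[1,0,0,0,0,0,0]]'
python3 -m jog '[[1,0,0,0.2,0,0,0],[1,0,0,0.5,0,0,0],[1,0,0,0.9,0,0,0],[1,0,0,1.4,0,0,0],[1,0,0,2,0,0,0]]'
```

```text
time: 20.25
ee_pos: [0.5516, -0.0156, 0.1252]
tcp_rot: [-90.0, -0.1, 0.7]
wrist_force: [0.9, 0.7, 0.1]
opening: 0.0852
time: 20.75
ee_pos: [0.5516, -0.0156, 0.1256]
tcp_rot: [-90.0, -0.1, 0.7]
wrist_force: [-0.2, 0.3, -0.1]
opening: 0.012
time: 21.05
ee_pos: [0.5517, -0.0156, 0.1257]
tcp_rot: [-90.0, -0.2, 0.7]
wrist_force: [0.1, -0.0, 5.6]
opening: 0.0088
time: 21.55
ee_pos: [0.5513, -0.0156, 0.1761]
tcp_rot: [-90.0, -0.1, 0.7]
wrist_force: [0.2, -1.0, -2.2]
opening: 0.0085
```

```bash
python3 -m jog '[[1,0,0,0.8,0,0,0],[1,0,0,1.8,0,0,0],[1,0,0,2.8,0,0,0],[1,0,0,3.8,0,0,0],[1,0,0,5,0,0,0]]'
python3 -m jog '[[1,0,0,0,0,0,0],[1,0,0,0,0,0,0]]'
python3 - <<'E'
from h import *
rgb,d,W=cam("side"); save(rgb[100:320,220:460].repeat(3,0).repeat(3,1)[:600],"g8.png")
delta([.506,.341,.22],[-90,0,91.5])
E
```

```text
time: 22.05
ee_pos: [0.5511, -0.0156, 0.3017]
tcp_rot: [-90.0, -0.1, 0.7]
wrist_force: [-0.0, -0.5, -2.1]
opening: 0.0088
time: 22.25
ee_pos: [0.5518, -0.0156, 0.3008]
tcp_rot: [-90.0, -0.2, 0.7]
wrist_force: [-0.7, 0.2, -3.9]
opening: 0.0088
shift [-1.82 14.26 -3.19] turn [-1.000e-02  0.000e+00  1.816e+01]
```

View pics/g8.png

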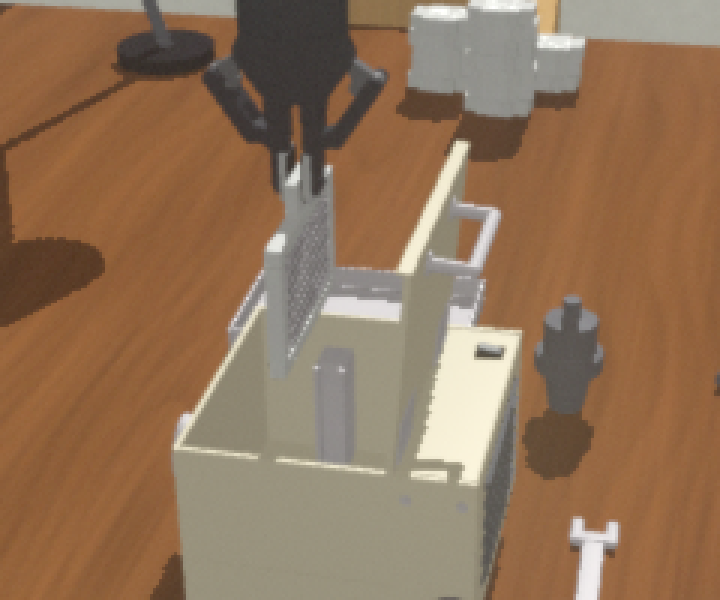

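```bash
python3 -m jog '[[1,-0.1,0.8,0,0,0,1.0],[1,-0.2,1.8,0,0,0,2.2],[1,-0.4,2.8,0,0,0,3.5],[1,-0.5,3.8,0,0,0,4.8],[1,-0.6,4.75,0,0,0,6.05]]'
python3 -m jog '[[1,-0.1,0.95,0,0,0,1.2],[1,-0.2,1.9,0,0,0,2.4],[1,-0.4,2.8,0,0,0,3.6],[1,-0.5,3.8,0,0,0,4.8],[1,-0.6,4.75,0,0,0,6.05]]'
python3 -m jog '[[1,-0.1,0.95,-0.3,0,0,1.3],[1,-0.2,2,-0.8,0,0,2.6],[1,-0.4,3.2,-1.5,0,0,4],[1,-0.5,4.1,-2.2,0,0,5.2],[1,-0.6,4.75,-2.6,0,0,6.05]]'
python3 -m jog '[[1,0,0,-0.3,0,0,0],[1,0,0,-0.5,0,0,0],[1,0,0,-0.5,0,0,0],[1,0,0,-0.5,0,0,0],[1,0,0,-0.5,0,0,0]]'
python3 - <<'E'
from h import *
print(bot.get_obs()["qd"].round(1))
for c in("side","top"):
    rgb,d,W=cam(c)
    save(rgb[100:330,200:460].repeat(2,0).repeat(2,1) if c=="side" else rgb,"g9%s.png"%c)
    if c=="top": print(fit("top",W,[.516,-.318],.06))
    z=W[...,2]; m=(abs(W[...,1]-.341)<.025)&(z>.06)&(z<.215)&(abs(W[...,0]-.506)<.12); q=W[m]
    if m.sum()>20: print(c,"panel",m.sum(),np.percentile(q,[1,50,99],axis=0).round(3))
    m=(z>.19)&(z<.32)&(W[...,0]>.6)&(W[...,0]<.75)&(abs(W[...,1]+.016)<.13); print("flap maxz",W[m][:,2].max(),np.nanmax(W[m][:,0]))
    for l in("holder","oiler","wrench"):
        r=bot.regions_of(c,l)[:1]
        if r: p=W[r[0]["pixels"]]; print(l,r[0]["conf"],np.nanmedian(p,0).round(3))
E
```

```text
time: 22.8
ee_pos: [0.5358, 0.1041, 0.2987]
tcp_rot: [-89.9, 0.0, 31.2]
wrist_force: [-0.1, 0.3, -3.2]
opening: 0.0087
time: 23.3
ee_pos: [0.5208, 0.2228, 0.2986]
tcp_rot: [-89.9, 0.0, 61.5]
wrist_force: [0.8, -0.6, -3.6]
opening: 0.0085
time: 23.8
ee_pos: [0.5053, 0.3417, 0.2317]
tcp_rot: [-89.8, 0.0, 91.7]
wrist_force: [0.7, -0.1, -3.3]
opening: 0.0086
time: 24.3
ee_pos: [0.5068, 0.3402, 0.2234]
tcp_rot: [-90.0, -0.1, 91.4]
wrist_force: [0.2, -0.1, -3.4]
opening: 0.0084
[ 0.2  0.1  0.2  0.1 -0.  -0.2]
side panel 1626 [[0.43  0.328 0.118]
 [0.503 0.335 0.168]
 [0.577 0.343 0.214]]
flap maxz 0.3090116345987109 0.6875450151175918
holder 0.95 [0.724 0.216 0.06 ]
oiler 0.61 [ 0.71  -0.28   0.079]
wrench 0.84 [ 0.774 -0.049  0.006]
(array([ 0.5161, -0.3183]), np.float64(19.7), np.float64(0.05))
top panel 721 [[0.433 0.333 0.116]
 [0.491 0.336 0.17 ]
 [0.582 0.347 0.215]]
flap maxz 0.3124504368098925 0.6917672697630534
holder 0.92 [0.721 0.227 0.086]
oiler 0.88 [ 0.7   -0.253  0.1  ]
wrench 0.95 [ 0.779 -0.036  0.005]
```

View pics/g9side.png

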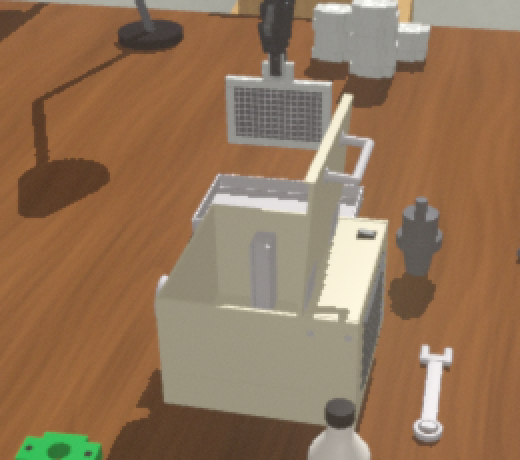

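```bash
python3 -m jog '[[1,0,0,0,0,0,0],[1,0,0,0,0,0,0],[1,0,0,0,0,0,0],[1,0,0,0,0,0,0],[1,0,0,0,0,0,0]]'; python3 -c "
from h import *
bot.job_done()"
```

```text
time: 25.2
ee_pos: [0.5064, 0.3407, 0.2227]
tcp_rot: [-90.0, -0.1, 91.5]
wrist_force: [-0.5, 0.0, -3.4]
opening: 0.0084
the job is handed in; nothing more can be done
```

The job is handed in at about 25 s, with the panel still held upright over the drip tray. One thing happened that the rules could count against it: a force spike while letting go of the flap handle.

**Block:** it went from the flap onto the pile and was released. A fit in the last top picture puts it at (0.5161, -0.3183) with yaw 19.7°, against (0.5161, -0.3185) and 19.9° for the pile beforehand. The side camera's own estimates of block and pile were about 2–4 mm off the top camera's, so I relied on the top one.

**Flap:** I swung it to about 1.65 rad. While I lifted the opened fingers away, the wrist force briefly read about 59 N in x and 30 N in z, most likely from the fingers catching the handle or flap. That pushed the flap further back, to roughly its stop at about 1.8 rad, where it stays. It is under the 120 N wrist limit. If the arm or gripper body took that contact rather than the fingers, it would have passed the 40 N limit; I could not tell which.

**Panel:** it was drawn clear of the rim and turned 90°.

| Check | Measured | Needed |
|---|---|---|
| Lower edge along tray x | 0.43–0.58 m | within 0.39–0.62 m |
| Panel y position | about 0.335–0.34 m | within 0.265–0.415 m |
| Lower edge height | about 0.117 m | above 0.03 m |
| Arm speed, last check before hand-in | at most 0.2°/s | still |

**Bystanders:** the holder and oiler are where they started. The wrench's visible middle reads 14 mm further along y in the top view. I put this down to the open flap's handle hiding part of it, as its x is unchanged and the arm never touched it.

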